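Close the vacuum chamber and draw the hand pump to its mark

TASK

The sample cup is already in the clear vacuum chamber: pick up the blue lid by its black knob, set it gently on the chamber so that it lies flat and fully seated, and let go of it. Then pull the hand pump's black upright grip out against its spring until the red pointer stands over the green marker on the scale, and keep it there: finish while still holding the grip with the pointer over the marker. Leave the other things on the worktop standing where they are.

Things in the scene. Friction and masses are not known exactly. Their poses are not given: they have to be found in the camera images.
- pump_unit: Hand vacuum pump, fixed: aluminium base plate 130 x 380 x 12 mm; origin: centre of its underside, y along it, z up. The clear chamber stands at y = +125 mm. The steel pump barrel (top 69 mm high) lies along y from the chamber to y = -19 mm, with a gauge at y = +30 mm (top 105 mm high); the plunger comes out of it towards -y. White scale rail along y at x = -45 mm.
- chamber_mouth (a point): Centre of the open mouth of the clear round chamber, level with its rim, 98 mm above the worktop; axes as the pump unit's. Bore 84 mm, outer diameter 102 mm over its rings; the sample cup inside is fixed and stays 15 mm below the rim.
- chamber_lid: The loose lid, 0.15 to 0.31 kg; origin at the centre of its underside, z up. From the bottom: a dark round plug 78 mm across, 10 mm deep, foot chamfered (goes into the chamber's bore), a blue flange 100 mm across, 8 mm thick (comes to lie on the rim), a black cylindrical knob. Starts level on its plug on the worktop, left or right of the pump.
- lid_knob (a point): Centre of the lid's black upright knob, 28 mm in diameter and 40 mm tall, 38 mm above the lid's underside and 20 mm above the flange's top. When the lid is seated this point is 28 mm above the chamber mouth's centre.
- plunger (a joint): How far the plunger is pulled out, in m: 0 = home, 0.075 = end stop. It slides level towards the pump unit's -y. A spring in the barrel always pulls it home: 4 N at home and 100 N/m more, so 7.5 to 10 N at the marker; let go, it springs back.
- plunger_grip (a point): Point to grip: on the axis of the plunger's black upright round grip, 81 mm above the worktop. The stem there is 22 mm in diameter, from 63 to 99 mm above the worktop, with a 29 mm wide cap above it up to 107 mm. The grip moves with the plunger; at home it stands free 43 mm from the barrel's end.
- pointer (a point): Tip of the thin red pointer (4 mm wide) that sticks out from the foot of the grip towards the pump unit's -x, over the scale; 38 mm above the worktop. It moves with the plunger.
- mark (a point): Centre of the top of the green marker, a 12 mm wide (along y) block fixed on the scale rail, 31 mm above the worktop. The pointer passes over it. Axes as the pump unit's. The marker is set differently each time: the plunger must come out 35 to 60 mm to bring the pointer over it.
- dropper: Bystander: a dropper bottle with a blue cap, 33 mm across and 94 mm tall, upright, loose; origin at the centre of its underside.
- spare_cup: Bystander: a clear sample cup with green contents, 51 mm across and 64 mm tall, loose; origin at the centre of its underside.
- timer: Bystander: a white bench timer, 32 x 68 x 62 mm, upright, loose; origin at the centre of its underside.

How it is judged:
By the outcome, as a careful person would: the job done as asked, in the order asked, and still so for the second after the job is handed in, while the arm keeps its last pose, push and grip.
It also fails if it takes over 58 s, if anything falls off the work surface, if the arm or the gripper's body presses on something with over 40 N, if the wrist force passes 120 N, or if a joint passes its speed limit or range.

ROBOT

A 7-joint arm with a two-finger parallel gripper is mounted at the origin on a cart in front of the work surface, level with it; the furniture and walls round the work are solid. World frame = base frame: x ahead of the robot, y to its left, z up, the work surface at z = 0. Lengths are in m, angles in rad, forces in N, time in s.
With the tool pointing down it reaches from about 0.4 to 0.875 m from the base axis. Payload 19.3 kg.
Tool frame: the origin (TCP) lies midway between the tips of the shut fingers; the grasp point (between the pads) lies 19 mm behind it; z points along the fingers, y is the direction in which the jaws open and shut (so a half turn about z gives the same grasp; the last joint's range is limited). The gripper opens to 85 mm and grips with 20 to 120 N. Pads are 22 mm wide; open, the fingers measure 114 mm over their backs; the gripper's body (76 mm by 85 mm) begins 54 mm behind the grasp point. The pads swing forward as they close: fully open they stand 13 mm farther back than shut.
Start: joints at [1.115, 0.521, -0.036, 1.599, 0.021, 1.021, -0.113], TCP at [0.235, -0.579, 0.231] pointing down, gripper open.
Joint ranges: [-2.91, 2.91], [-0.3, 2.13], [-1.5, 1.42], [0.17, 2.43], [-1.26, 4.41], [0.16, 1.93], [-2.52, 2.52]. Speed limits (rad/s): [1.89, 1.89, 2.39, 2.39, 3.01, 3.01, 3.01].

INTERFACE

Orientations are given as [roll, pitch, yaw] about the fixed x, y, z axes, in that order (R = Rz(yaw) Ry(pitch) Rx(roll)).
In Python, from workcell import bot, optics gives the robot as it stands.
- The arm moves only by the tool drive_tool, never from a script. Its argument "rows" is one flat list of numbers, 4 for each row, row after row: the shift along the tool's x, y, z in mm, then the turn about the tool's z in rad. A call has exactly 10 rows; each row is the pose to reach, as a shift and turn from the pose commanded when the call began, along the tool's axes at that moment; what a row does not reach only later rows make up. A row lasts 1/8 s, in which the tool goes at most 62.5 mm and 10.7 degrees, less where a joint would pass 70% of its speed; a pose out of reach is approached as far as the arm can. A call with a gripper value outside its range is refused whole. "jaw" is the opening, from 0 (shut) to 1 (fully open), set as the call begins (left out, the last holds). The fingers move at their own pace and stop on an object; "squeeze" is the grip in N (left out, the last holds). Time passes only in rows, so rows that repeat a pose let the fingers close, or fill a call up. It gives the time, the measured TCP pose, the force and the opening at its end, in the units of the state.
- bot.observe(): the state, without advancing time (a new reading comes with each control period).
- optics.grab_frame(name): name is "side" or "top"; returns a dict with "pixels" (400x640x3 uint8, red, green, blue), "z_map" (400x640 float32, m along the optical axis (not along the pixel's ray), 0 where there is no reading), "camera_matrix" (3x3 intrinsics, pixels), "rvec" (rotation vector, rad) and "tvec" (3), from world to camera coordinates, as OpenCV has them. Camera axes: x right, y down, z forward; pixel columns grow to the right and rows downward; lengths in m; the calibration is good to about 2 mm. A picture is of the moment at which its call begins.
- bot.job_done(): hands the job in, once; it reports no verdict.
The state is a dict: "clock": time; "qpos": joint angles; "qd": joint speeds; "joint_efforts": joint torques, N m; "position": TCP position; "tool_rot": TCP orientation; "force": force on the tool from outside, world axes, zero at the start; "moment": the same for the moment, N m; "grip_width": finger opening in m.
Only numpy, scipy, OpenCV 4.12 (cv2) and the standard library are available. Lean on these libraries where they do the work, as an engineer would, in place of code of your own. Each camera call takes 0.05 s, during which the arm holds its last target. There are 200 camera calls.

## Working session

There is one attempt and no reset: what is moved stays moved. The work goes in short steps, Python scripts to look and compute and a tool call to move; the robot and the scene stay as the last step left them, time stands still between calls to the robot, and variables do not carry over. Pictures are saved under pics/ and viewed, about 8 in all and at most 12, crops included, and the job is handed in when it is done.

Besides the shell and the picture viewer there is one more tool, called as a command line: name --argument value ..., lists and objects as JSON in quotes. drive_tool: Moves the arm, as the interface text tells. Its arguments: {"type":"object","properties":{"rows":{"type":"array"},"jaw":{"type":"number"},"squeeze":{"type":"number"}},"required":["rows"]}

```bash
mkdir -p pics; ls
cat > h.py <<'E'
import numpy as np, cv2
from workcell import bot, optics
def grab(n):
    f=optics.grab_frame(n); f['R']=cv2.Rodrigues(np.array(f['rvec'],float))[0]; f['t']=np.array(f['tvec'],float).ravel(); f['K']=np.array(f['camera_matrix']); return f
def save(f,name,crop=None,s=1):
    im=f['pixels'][:,:,::-1]
    if crop: im=im[crop[1]:crop[3],crop[0]:crop[2]]
    if s!=1: im=cv2.resize(im,None,fx=s,fy=s,interpolation=cv2.INTER_CUBIC)
    cv2.imwrite('pics/'+name,im)
def ray(f,u,v):
    d=f['R'].T@np.linalg.inv(f['K'])@np.array([u,v,1.]); return -f['R'].T@f['t'],d
def onz(f,u,v,z):
    o,d=ray(f,u,v); return o+d*(z-o[2])/d[2]
def cloud(f):
    v,u=np.mgrid[0:400,0:640]; z=f['z_map']; K=f['K']
    p=np.stack([(u-K[0,2])/K[0,0]*z,(v-K[1,2])/K[1,1]*z,z],-1)
    return (p-f['t'])@f['R']
def proj(f,P):
    p=f['R']@np.array(P)+f['t']; q=f['K']@p; return q[:2]/q[2]
def tri(f1,p1,f2,p2):
    o1,d1=ray(f1,*p1);o2,d2=ray(f2,*p2)
    s=np.linalg.lstsq(np.stack([d1,-d2],1),o2-o1,rcond=None)[0]
    a,b=o1+s[0]*d1,o2+s[1]*d2; return (a+b)/2,np.linalg.norm(a-b)
E
python3 - <<'E'
from h import *
print(bot.observe())
for n in('side','top'):
    f=grab(n); save(f,n+'0.png'); print(n,-f['R'].T@f['t'],f['R'][2],f['K'][0,0])
E
```

```text
pics
{'clock': 0.0, 'qpos': array([ 1.11477416,  0.52200566, -0.03634009,  1.60001061,  0.02122525,
        1.02106672, -0.11282273]), 'qd': array([ 0.00024324,  0.00055604,  0.00043572,  0.00060637,  0.0001413 ,
        0.00016655, -0.00042188]), 'joint_efforts': array([-5.34341143e-04, -9.27112627e+01,  1.97994724e+00, -3.69930375e+01,
        1.78729172e-02,  8.08136043e-03,  1.48633677e-05]), 'position': array([ 0.23504323, -0.5787635 ,  0.23072986]), 'tool_rot': array([-3.14049203e+00,  9.30271831e-05,  3.85813767e-01]), 'force': array([-0.70979992, -0.03948654,  0.17786141]), 'moment': array([-0.02649983,  0.00100428, -0.01089575]), 'grip_width': 0.0854042790830914}
side [-0.11797214  1.03667512  0.60510188] [ 0.53735862 -0.75477292 -0.37624932] 387.7584259877926
top [0.42093099 0.03325598 1.17935791] [ 0.12130238 -0.01151907 -0.99254876] 361.8400449157949
```

View pics/side0.png

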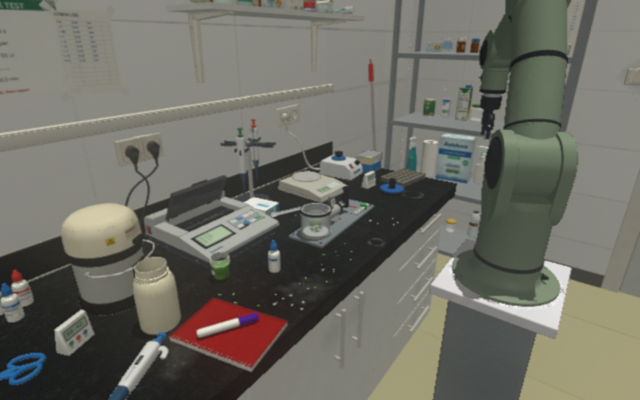

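View pics/top0.png

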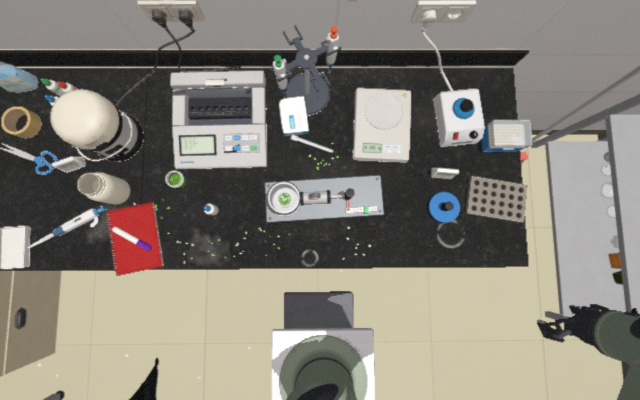

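The side view shows the chamber at about (317,218), the lid at (392,186), the dropper at (274,257) and the cup at (220,265). In the top view the chamber is at (284,198), the grip at (349,195), the green marker at about (366,210), the lid at (444,207) and the timer at (445,173). The pump's y axis runs nearly along world y.

Run:
```python
from h import *
t=grab('top'); s=grab('side')
a=cv2.resize(t['pixels'][150:250,255:475][:,:,::-1],None,fx=3.6,fy=3.6,interpolation=cv2.INTER_CUBIC)
b=cv2.resize(s['pixels'][165:250,280:460][:,:,::-1],None,fx=3.4,fy=3.4,interpolation=cv2.INTER_CUBIC)
o=np.zeros((360+290,800,3),np.uint8)
o=np.zeros((600,800,3),np.uint8); a=cv2.resize(a,(680,309)); o[:309,:680]=a; b=b[:289,:800]; o[310:310+b.shape[0],:b.shape[1]]=b
cv2.imwrite('pics/z1.png',o)
def blobs(f,m,name,box):
    k=np.zeros(m.shape,np.uint8); k[box[1]:box[3],box[0]:box[2]]=1
    n,l,st,c=cv2.connectedComponentsWithStats((m&(k>0)).astype(np.uint8))
    C=cloud(f)
    for i in range(1,n):
        if st[i,4]>=5: 
            P=C[l==i]; print(name,c[i].round(1),st[i],'med',np.median(P,0).round(4),'zmax',P[:,2].max().round(4))
for n,f,bx,bb in(('top',t,(420,180,475,230),(255,170,390,225)),('side',s,(370,165,420,200),(280,190,380,245))):
    h=cv2.cvtColor(f['pixels'],cv2.COLOR_RGB2HSV); H,S,V=h[...,0],h[...,1],h[...,2]
    blobs(f,(abs(H.astype(int)-107)<12)&(S>130)&(V>60),n+' blue',bx)
    blobs(f,(V<50),n+' dark',bx)
    blobs(f,(V<50),n+' dark pump',bb)
    blobs(f,(abs(H.astype(int)-65)<20)&(S>100)&(V>60),n+' green',bb)
    blobs(f,((H<8)|(H>172))&(S>120)&(V>60),n+' red',bb)
    C=cloud(f)
```

```text
top blue [443.3 206.7] [428 191  32  32 705] med [ 0.5327 -0.3922  0.0183] zmax 1.1794
top dark [437.  197.2] [420 180  49  50 937] med [ 5.853e-01 -3.623e-01  2.000e-04] zmax 1.1794
top dark [443.2 206.7] [441 204   6   6  22] med [ 0.5321 -0.3855  0.0407] zmax 0.0549
top dark [464.8 221.5] [445 206  30  24 236] med [ 4.848e-01 -4.713e-01  2.000e-04] zmax 1.1794
top dark [448.8 224.2] [448 223   3   3   5] med [ 0.4787 -0.4167  0.001 ] zmax 0.0034
top dark pump [264. 193.] [255 170  39  55 546] med [5.885e-01 2.000e-01 4.000e-04] zmax 1.1794
top dark pump [295.7 170.6] [293 170   6   3   7] med [ 6.594e-01  8.280e-02 -2.000e-04] zmax 0.0039
top dark pump [367.4 171.2] [366 170   5   4   9] med [ 0.6558 -0.1528  0.0007] zmax 0.0033
top dark pump [375.2 171.5] [374 170   3   4  10] med [ 0.6541 -0.1798 -0.001 ] zmax 0.002
top dark pump [379.6 170.3] [378 170   5   2   7] med [ 0.6588 -0.1925  0.0014] zmax 0.0039
top dark pump [386.5 172.8] [384 170   6   6  17] med [ 0.6485 -0.2161 -0.0009] zmax 1.1794
top dark pump [298.1 175.5] [295 173   6   6  15] med [0.6402 0.0761 0.0008] zmax 0
[... 943 characters left out ...]
] [380 184  24   9 147] med [ 0.5276 -0.3832  0.0209] zmax 0.0357
side dark [393.3 190.1] [370 169  50  31 622] med [ 0.516  -0.3904  0.0032] zmax 0.6051
side dark [391.8 182.6] [389 179   7   9  47] med [ 0.5324 -0.3859  0.0467] zmax 0.0631
side dark pump [291.  200.7] [280 191  33  19 288] med [ 0.8087 -0.0684  0.0033] zmax 0.6051
side dark pump [361.2 219.5] [ 328  190   52   55 1513] med [ 0.483  -0.0509  0.0029] zmax 0.6051
side dark pump [288.9 228.3] [280 211  28  34 508] med [0.6691 0.125  0.0027] zmax 0.6051
side dark pump [314.5 216. ] [311 216   8   1   8] med [0.5344 0.1602 0.0955] zmax 0.0974
side green [362.9 204.3] [361 203   5   4  14] med [ 0.5306 -0.1367  0.0338] zmax 0.036
```

View pics/z1.png

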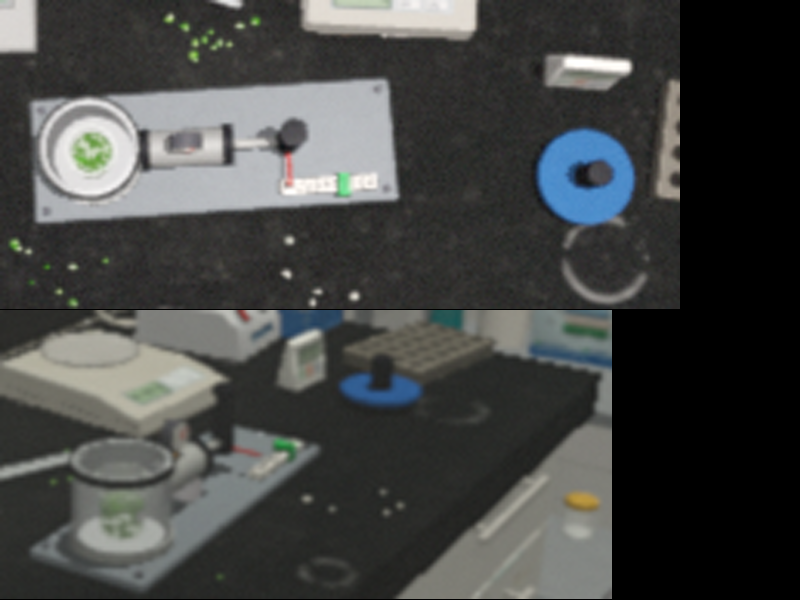

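The zoom shows the chamber, barrel, grip with the red pointer at its foot, the green marker further out on the rail, and the lid with its knob leaning away by perspective. I'll fit positions next.

Run:
```python
from h import *
t=grab('top'); s=grab('side'); 
def on(f,m,z):
    v,u=np.nonzero(m); return np.array([onz(f,a,b,z) for a,b in zip(u,v)])
def hsv(f):
    h=cv2.cvtColor(f['pixels'],cv2.COLOR_RGB2HSV).astype(int); return h[...,0],h[...,1],h[...,2]
def win(f,box):
    m=np.zeros((400,640),bool); m[box[1]:box[3],box[0]:box[2]]=1; return m
C=cloud(t)
# plate by depth
m=win(t,(258,165,392,230))&(C[...,2]>.007)&(C[...,2]<.2)
k=cv2.morphologyEx(m.astype(np.uint8),cv2.MORPH_OPEN,np.ones((3,3)))
H,S,V=hsv(t)
m2=win(t,(258,165,392,230))&(V>75)
c=max(cv2.findContours(cv2.morphologyEx(m2.astype(np.uint8),cv2.MORPH_CLOSE,np.ones((5,5))),0,2)[0],key=cv2.contourArea)
Q=np.array([onz(t,*p[0],.012)[:2] for p in c],np.float32)
print('plate V',cv2.minAreaRect(Q*1000))
Q=C[k>0]; Q=Q[Q[:,2]<.02]; print('plate D',cv2.minAreaRect((Q[:,:2]*1000).astype(np.float32)),np.median(Q[:,2]))
for n,f,bx in(('top',t,(420,180,475,230)),('side',s,(375,178,420,200))):
    H,S,V=hsv(f); m=win(f,bx)&(abs(H-107)<12)&(S>130)&(V>60)
    c=max(cv2.findContours(m.astype(np.uint8),0,2)[0],key=cv2.contourArea)
    Q=np.array([onz(f,*p[0],.017)[:2] for p in c],np.float32)*1000
    print(n,'lid circle',cv2.minEnclosingCircle(Q),'ell',cv2.fitEllipse(Q))
    D=cloud(f); L=D[m]; print('flange z',np.median(L[:,2]))
    K=D[win(f,bx)&(V<60)&(D[...,2]>.03)&(D[...,2]<.08)]; print('knob pts',len(K),K.min(0),K.max(0),np.median(K,0))
# chamber ring
for n,f,bx in(('top',t,(262,175,303,220)),('side',s,(295,195,340,245))):
    D=cloud(f); K=D[win(f,bx)&(D[...,2]>.088)&(D[...,2]<.106)]
    r=cv2.minEnclosingCircle((K[:,:2]*1000).astype(np.float32)); e=cv2.fitEllipse((K[:,:2]*1000).astype(np.float32)) 
    print(n,'ring',len(K),r,np.median(K[:,2]))
for n,f,bx in(('top',t,(335,180,360,205)),('side',s,(325,185,355,215))):
    D=cloud(f); K=D[win(f,bx)&(D[...,2]>.085)&(D[...,2]<.12)]; K=K[(abs(K[:,0]-.56)<.05)&(K[:,1]<-.04)]
    print(n,'cap',len(K),K.min(0),K.max(0),np.median(K,0))
    H,S,V=hsv(f); R,G,B=[f['pixels'][...,i].astype(int) for i in range(3)]
    b2=(335,190,385,220) if n=='top' else (330,195,375,215)
    r=win(f,b2)&(R-np.maximum(G,B)>30); g=win(f,b2)&(G-np.maximum(R,B)>30)
    a=on(f,r,.038);b=on(f,g,.031); print(n,'red',len(a),a.min(0),a.max(0),a.mean(0),'\n green',len(b),b.min(0),b.max(0),b.mean(0))
    print(np.argwhere(r)[:,::-1].tolist())
```

```text
plate V ((564.913818359375, -8.016555786132812), (134.30621337890625, 383.5079040527344), 3.6069273948669434)
plate D ((564.6505737304688, -8.494415283203125), (130.25514221191406, 379.711181640625), 3.469991683959961) 0.012600960605911048
top lid circle ((534.4331665039062, -396.36553955078125), 51.96040725708008) ell ((534.4703369140625, -396.40447998046875), (98.13809967041016, 101.91629028320312), 7.251431465148926)
flange z 0.01815542683493162
knob pts 26 [ 0.52287405 -0.39160354  0.03193729] [ 0.54217426 -0.38427939  0.06118773] [ 0.53125467 -0.38603021  0.04711071]
side lid circle ((539.253662109375, -398.87933349609375), 53.52228546142578) ell ((539.14990234375, -399.0610046386719), (97.9947738647461, 100.1889877319336), 63.407371520996094)
flange z 0.020939712400216456
knob pts 47 [ 0.52203837 -0.40199517  0.03026441] [ 0.5476478  -0.37873462  0.06367339] [ 0.53275261 -0.38710209  0.0489399 ]
top ring 309 ((557.1124877929688, 116.50465393066406), 50.86566925048828) 0.09812157498328869
side ring 317 ((559.1857299804688, 89.96296691894531), 82.51383972167969) 0.098057626314141
[... 391 characters left out ...]
[348, 199], [347, 200], [348, 200], [347, 201], [348, 201], [348, 202], [348, 203], [349, 203], [348, 204], [349, 204], [348, 205], [349, 205], [348, 206], [349, 206], [348, 207], [349, 207], [348, 208], [349, 208], [348, 209], [349, 209]]
side cap 55 [ 0.55784939 -0.09741613  0.08628884] [ 0.5857897  -0.06595376  0.11295224] [ 0.56881164 -0.0749193   0.10546266]
side red 7 [ 0.53519455 -0.09381354  0.038     ] [ 0.56262408 -0.0873112   0.038     ] [ 0.54817266 -0.09052547  0.038     ] 
 green 19 [ 0.51338791 -0.1567787   0.031     ] [ 0.54442015 -0.12600574  0.031     ] [ 0.52951039 -0.14356697  0.031     ]
[[349, 205], [350, 206], [351, 206], [352, 206], [353, 206], [354, 207], [355, 207]]
```

```bash
cat >> h.py <<'E'
from scipy.spatial.transform import Rotation as Ro
def shift(x,y,z,yaw=None):
    o=bot.observe(); R=Ro.from_euler('xyz',o['tool_rot'])
    d=R.inv().apply(np.array([x,y,z])-o['position'])*1000
    print('shift mm',d.round(1),'turn',None if yaw is None else round(o['tool_rot'][2]-yaw,3))
E
python3 -c "
from h import *
shift(.535,-.397,.2,.061)"
```

```text
shift mm [346.3 -55.7  31.1] turn 0.325
```

drive_tool --rows '[40, -6, 4, 0.04, 85, -14, 8, 0.08, 130, -21, 12, 0.12, 175, -28, 16, 0.16, 220, -35, 20, 0.21, 260, -42, 24, 0.25, 300, -48, 28, 0.29, 330, -53, 31, 0.325, 346, -56, 31, 0.325, 346, -56, 31, 0.325]' --jaw 0.65 --squeeze 40

```text
clock: 1.55
position: [0.535, -0.3966, 0.2002]
tool_rot: [-3.141, 0.0, 0.063]
force: [0.1, -0.4, -1.0]
grip_width: 0.0555
```

drive_tool --rows '[0, 0, 30, 0, 0, 0, 60, 0, 0, 0, 90, 0, 0, 0, 110, 0, 0, 0, 125, 0, 0, 0, 138, 0, 0, 0, 150, 0, 0, 0, 160, 0, 0, 0, 170, 0, 0, 0, 170, 0]'

```text
clock: 2.8
position: [0.5344, -0.3968, 0.0295]
tool_rot: [-3.141, 0.001, 0.061]
force: [-0.3, 0.5, 0.3]
grip_width: 0.0553
```

Run:
```python
from h import *
t=grab('top'); s=grab('side')
a=cv2.resize(t['pixels'][165:245,395:495][:,:,::-1],None,fx=4,fy=4,interpolation=cv2.INTER_CUBIC)
b=cv2.resize(s['pixels'][135:215,345:445][:,:,::-1],None,fx=4,fy=4,interpolation=cv2.INTER_CUBIC)
cv2.imwrite('pics/z2.png',np.hstack([a,b])); o=bot.observe(); print(o['position'],o['tool_rot'],o['force'])
```

```text
[ 0.53477217 -0.39707081  0.03046935] [ 3.14143612e+00 -1.29035432e-04  6.07678447e-02] [0.04571027 0.65056301 0.5012079 ]
```

View pics/z2.png

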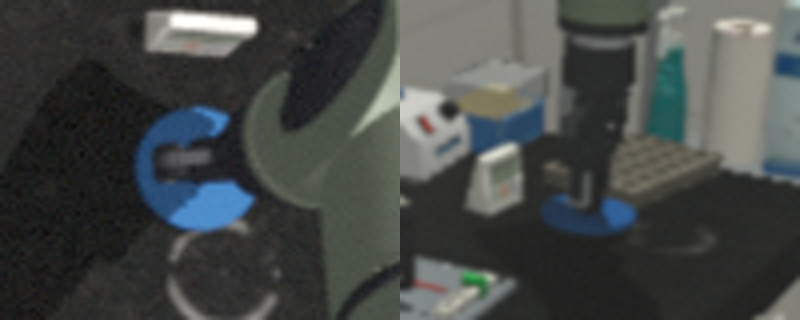

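The gripper stands centred over the lid at crop (195,165) in the top view, with the fingers around the knob and clear of the timer and rack. I'll close now.

drive_tool --rows '[0, 0, 0, 0, 0, 0, 0, 0, 0, 0, 0, 0, 0, 0, 0, 0, 0, 0, 0, 0, 0, 0, 0, 0, 0, 0, 0, 0, 0, 0, 0, 0, 0, 0, -6, 0, 0, 0, -14, 0]' --jaw 0 --squeeze 60

```text
clock: 4.15
position: [0.5346, -0.3969, 0.0447]
tool_rot: [-3.141, 0.0, 0.061]
force: [-0.4, 0.6, -2.1]
grip_width: 0.0262
```

drive_tool --rows '[0, 0, -20, 0, 0, 0, -45, 0, 0, 0, -70, 0, 0, 0, -95, 0, 0, 0, -120, 0, 0, 0, -145, 0, 0, 0, -165, 0, 0, 0, -175, 0, 0, 0, -175, 0, 0, 0, -175, 0]'

```text
clock: 5.4
position: [0.5344, -0.3967, 0.2186]
tool_rot: [-3.141, 0.001, 0.061]
force: [-0.3, -0.0, -3.3]
grip_width: 0.0262
```

```bash
cat > lid.py <<'E'
from h import *
import sys
o=bot.observe(); p=o['position']; print(p,o['tool_rot'],o['force'],o['grip_width'])
s=grab('side'); t=grab('top')
for n,f in(('side',s),('top',t)):
    h=cv2.cvtColor(f['pixels'],cv2.COLOR_RGB2HSV).astype(int); D=cloud(f)
    m=(abs(h[...,0]-107)<14)&(h[...,1]>110)&(h[...,2]>35)&(np.linalg.norm(D[...,:2]-p[:2],axis=-1)<.09)&(abs(D[...,2]-p[2]+.01)<.06)
    K=D[m]; zt=np.median(K[:,2])
    # plane fit & circle of points on the flange top
    A=np.c_[K[:,:2]-p[:2],np.ones(len(K))]; w=np.abs(K[:,2]-zt)<.006
    c=np.linalg.lstsq(A[w],K[w,2],rcond=None)[0]
    v,u=np.nonzero(m); hull=cv2.convexHull(np.stack([u,v],1).astype(np.int32))[:,0]
    Q=np.array([onz(f,*q,c[2])[:2] for q in hull],np.float32)*1000
    print(n,len(K),'zt',zt,'slope',c[:2].round(3),'z@tcp',c[2],'circ',cv2.minEnclosingCircle(Q))
E
python3 lid.py; python3 -c "
from h import *
shift(.5571,.1165,.22,.061)"
```

```text
[ 0.53436239 -0.39674486  0.21861334] [-3.14091203e+00  8.57192740e-04  6.08448551e-02] [-0.30888094 -0.02699726 -3.26755174] 0.026225498299022557
side 104 zt 0.20862822641776174 slope [ 0.012 -0.022] z@tcp 0.2088386927527116 circ ((533.07080078125, -376.8408508300781), 56.822025299072266)
top 716 zt 0.20579109701404918 slope [-0.    -0.002] z@tcp 0.20571811442777263 circ ((533.0890502929688, -395.2111511230469), 50.23457717895508)
shift mm [  53.9 -511.    -1.2] turn -0.0
```

drive_tool --rows '[3, -25, 0, 0, 8, -75, 0, 0, 14, -130, 0, 0, 20, -185, 0, 0, 26, -240, 0, 0, 32, -295, 0, 0, 38, -350, 0, 0, 44, -405, 0, 0, 49, -455, 0, 0, 52, -490, 0, 0]'

```text
clock: 6.75
position: [0.5565, 0.0978, 0.2189]
tool_rot: [-3.141, 0.001, 0.063]
force: [0.3, -1.0, -2.4]
grip_width: 0.0264
```

drive_tool --rows '[1, -12, 0, 0, 2, -21, 5, 0, 2, -21, 15, 0, 2, -21, 25, 0, 2, -21, 38, 0, 2, -21, 48, 0, 2, -21, 55, 0, 2, -21, 60, 0, 2, -21, 60, 0, 2, -21, 60, 0]'

```text
clock: 8.0
position: [0.5577, 0.1164, 0.1596]
tool_rot: [-3.141, -0.0, 0.061]
force: [0.1, -0.7, -3.0]
grip_width: 0.0261
```

```bash
cat >> lid.py <<'E'
crop=(250,150,340,240)
a=cv2.resize(t['pixels'][160:240,245:345][:,:,::-1],None,fx=4,fy=4,interpolation=cv2.INTER_CUBIC)
b=cv2.resize(s['pixels'][165:245,270:370][:,:,::-1],None,fx=4,fy=4,interpolation=cv2.INTER_CUBIC)
cv2.imwrite('pics/'+sys.argv[1],np.hstack([a,b]))
E
python3 lid.py z3.png
```

```text
[0.55770429 0.11640828 0.15958211] [-3.14148603e+00 -4.33503346e-04  6.07777252e-02] [ 0.12127731 -0.73212469 -3.035144  ] 0.026075081701050152
side 238 zt 0.14906102356114936 slope [ 0.02  -0.025] z@tcp 0.14939119143892235 circ ((551.6340942382812, 127.43256378173828), 52.06793212890625)
  return _methods._mean(a, axis=axis, dtype=dtype,
  ret = ret.dtype.type(ret / rcount)
Traceback (most recent call last):
  File "lid.py", line 12, in <module>
    v,u=np.nonzero(m); hull=cv2.convexHull(np.stack([u,v],1).astype(np.int32))[:,0]
                            ~~~~~~~~~~~~~~~~~~~~~~~~~~~~~~~~~~~~~~~~~~~~~~~~~~^^^^^
TypeError: 'NoneType' object is not subscriptable
```

Run:
```python
from h import *
s=grab('side'); t=grab('top'); p=bot.observe()['position']; print(p)
b=s['pixels'][150:250,265:365][:,:,::-1]
a=t['pixels'][150:250,235:335][:,:,::-1]
cv2.imwrite('pics/z3.png',cv2.resize(np.hstack([a,b]),None,fx=4,fy=4,interpolation=cv2.INTER_CUBIC))
h=cv2.cvtColor(s['pixels'],cv2.COLOR_RGB2HSV).astype(int)
m=(abs(h[...,0]-107)<14)&(h[...,1]>110)&(h[...,2]>35); m[:170]=0;m[240:]=0;m[:,:280]=0;m[:,350:]=0
for r in range(170,240):
    c=np.nonzero(m[r])[0]
    if len(c)>3: print(r,c.min(),c.max(),end=' | ')
th=np.linspace(0,2*np.pi,200)
def ext(cx,cy,z,r): 
    q=np.array([proj(s,[cx+r*np.cos(k),cy+r*np.sin(k),z]) for k in th]); return q.min(0).round(1),q.max(0).round(1)
print('\npred flange',ext(p[0]-.0007,p[1]+.0009,p[2]-.0165,.05),'ring',ext(.5571,.1165,.096,.051))
D=cloud(s); k=(D[...,2]>.02)&(D[...,2]<.105)&(np.hypot(D[...,0]-.557,D[...,1]-.1165)<.06)
for r in range(205,240,2):
    c=np.nonzero(k[r])[0]
    if len(c)>3: print(r,c.min(),c.max(),end=' | ')
```

```text
[0.55761751 0.11636148 0.15952262]
191 307 326 | 192 305 328 | 193 303 329 | 194 302 330 | 195 302 331 | 196 301 330 | 197 302 330 | 198 302 329 | 199 303 328 | 200 305 327 | 201 307 324 | 202 312 319 | 
pred flange (array([300.8, 190.5]), array([332.3, 202.4])) ring (array([300.8, 203.5]), array([332.5, 216.4]))
205 303 328 | 207 300 330 | 209 300 330 | 211 300 330 | 213 301 329 | 215 301 329 | 217 301 329 | 219 301 329 | 221 301 329 | 223 301 329 | 225 301 329 | 227 301 329 | 229 300 330 | 231 300 330 | 233 301 329 | 235 303 327 | 237 308 321 |
```

View pics/z3.png

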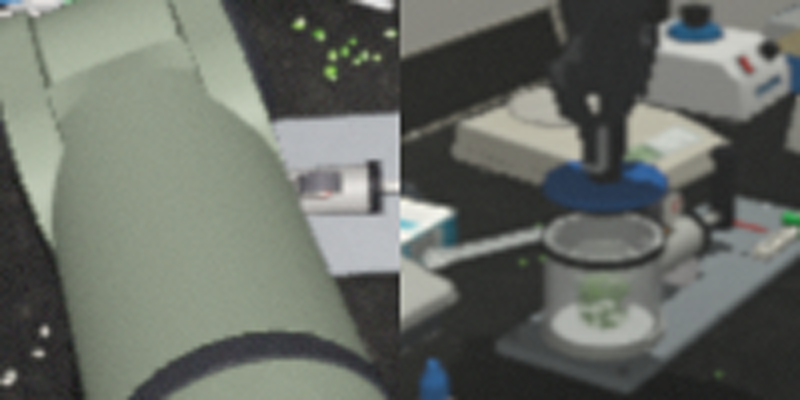

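Lid and ring share the same columns in the side view (301–331 against 300–330), so they are aligned within about 2 mm. I'll lower in steps and watch the force.

drive_tool --rows '[0, 0, 8, 0, 0, 0, 16, 0, 0, 0, 22, 0, 0, 0, 26, 0, 0, 0, 29, 0, 0, 0, 31, 0, 0, 0, 33, 0, 0, 0, 34, 0, 0, 0, 35, 0, 0, 0, 35, 0]'

```text
clock: 9.45
position: [0.5575, 0.1163, 0.1243]
tool_rot: [3.142, 0.0, 0.061]
force: [-0.6, -0.3, -3.5]
grip_width: 0.026
```

drive_tool --rows '[0, 0, 1, 0, 0, 0, 2, 0, 0, 0, 3, 0, 0, 0, 4, 0, 0, 0, 4.5, 0, 0, 0, 5, 0, 0, 0, 5.5, 0, 0, 0, 6, 0, 0, 0, 6, 0, 0, 0, 6, 0]'

```text
clock: 10.7
position: [0.5576, 0.1164, 0.1189]
tool_rot: [-3.142, -0.0, 0.061]
force: [-5.0, -1.0, 10.4]
grip_width: 0.0257
```

drive_tool --rows '[-0.5, 0, 0, 0, -1, 0, 0, 0, -1, 0, 0, 0, -1, 0, 0, 0, -1, 0, 0, 0, -1, 0, 0, 0, -1, 0, 0, 0, -1, 0, 0, 0, -1, 0, 0, 0, -1, 0, 0, 0]'

```text
clock: 11.95
position: [0.5575, 0.1164, 0.1189]
tool_rot: [-3.141, -0.002, 0.061]
force: [2.5, -0.8, 5.6]
grip_width: 0.026
```

drive_tool --rows '[0, 0, 0, 0, 0, 0, 0, 0, 0, 0, 0, 0, 0, 0, 0, 0, 0, 0, 0, 0, 0, 0, 0, 0, 0, 0, 0, 0, 0, 0, 0, 0, 0, 0, 0, 0, 0, 0, 0, 0]' --jaw 0.6

```text
clock: 13.2
position: [0.5565, 0.1163, 0.1183]
tool_rot: [-3.142, 0.0, 0.061]
force: [0.3, 0.2, -0.4]
grip_width: 0.0514
```

drive_tool --rows '[0, 0, -10, 0, 0, 0, -25, 0, 0, 0, -40, 0, 0, 0, -55, 0, 0, 0, -75, 0, 0, 40, -80, 0, 0, 80, -80, 0, 0, 130, -80, 0, 0, 170, -80, 0, 0, 200, -80, 0]'

```text
clock: 14.45
position: [0.5687, -0.0854, 0.1992]
tool_rot: [3.141, -0.001, 0.059]
force: [0.0, 1.3, 0.6]
grip_width: 0.0512
```

```bash
sed -i 's/^o=bot.*/o=bot.observe(); p=np.array([.5571,.1165,.118]); print(o["position"],o["force"])/' lid.py
cat >> lid.py <<'E'
h=cv2.cvtColor(s['pixels'],cv2.COLOR_RGB2HSV).astype(int)
E
python3 lid.py z4.png; python3 -c "
from h import *
shift(.5692,-.0835,.2,1.632)
shift(.5692,-.0835,.066,-1.51)"
```

```text
[ 0.56865694 -0.08535232  0.19918391] [0.02722333 1.25993801 0.59816654]
side 288 zt 0.10858750644102635 slope [ 0.02  -0.013] z@tcp 0.10861173006892774 circ ((556.1016845703125, 123.44012451171875), 54.676204681396484)
top 801 zt 0.10654520724659591 slope [-0.01  0.  ] z@tcp 0.10646002010531369 circ ((556.0499267578125, 115.65335083007812), 50.24085998535156)
shift mm [ 0.9 -3.6 -0.9] turn -1.576
shift mm [  0.8  -3.8 133.1] turn 1.566
```

View pics/z4.png

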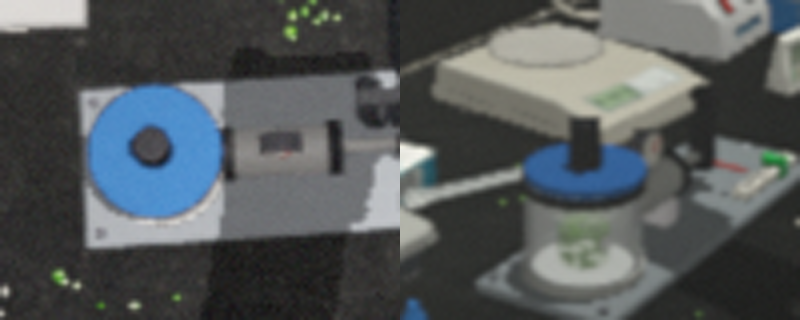

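The lid lies flat and seated: flange top at 106.5 mm, slope about 0, centre within 1.5 mm of the mouth. Next is the plunger grip. I'll check the wrist joint before turning the jaws across it.

```bash
python3 -c "
from h import *
print(bot.observe()['qpos'].round(2))"
```

```text
[ 0.09  0.48 -0.06  1.77  0.03  0.9  -1.5 ]
```

drive_tool --rows '[0, -1, 0, -0.16, 1, -2, 0, -0.34, 1, -3.5, 0, -0.52, 1, -3.5, 0, -0.7, 1, -3.5, 0, -0.88, 1, -3.5, 0, -1.06, 1, -3.5, 0, -1.24, 1, -3.5, 0, -1.4, 1, -3.5, 0, -1.5, 1, -3.5, 0, -1.57]' --jaw 0.6

```text
clock: 15.8
position: [0.5695, -0.0794, 0.199]
tool_rot: [3.141, 0.0, 1.634]
force: [-0.2, 0.1, -0.7]
grip_width: 0.0514
```

drive_tool --rows '[0, 0, 15, 0, 0, 0, 35, 0, 0, 0, 55, 0, 0, 0, 70, 0, 0, 0, 85, 0, 0, 0, 98, 0, 0, 0, 110, 0, 0, 0, 122, 0, 0, 0, 134, 0, 0, 0, 134, 0]'

```text
clock: 17.05
position: [0.569, -0.0797, 0.0634]
tool_rot: [-3.14, -0.0, 1.631]
force: [0.1, 0.1, 1.3]
grip_width: 0.0512
```

```bash
cat > see.py <<'E'
from h import *
import sys
o=bot.observe(); print(o['clock'],o['position'],o['tool_rot'],o['force'],o['grip_width'])
s=grab('side'); t=grab('top')
b=cv2.resize(s['pixels'][165:240,320:395][:,:,::-1],(400,400),interpolation=cv2.INTER_CUBIC)
a=cv2.resize(t['pixels'][160:235,315:390][:,:,::-1],(400,400),interpolation=cv2.INTER_CUBIC)
cv2.imwrite('pics/'+sys.argv[1],np.hstack([a,b]))
for n,f in(('top',t),('side',s)):
    v,u=np.mgrid[:400,:640]; R,G,B=[f['pixels'][...,i].astype(int) for i in range(3)]
    bx=(335,190,385,220) if n=='top' else (330,190,385,215)
    w=(u>=bx[0])&(u<bx[2])&(v>=bx[1])&(v<bx[3])
    for nm,m,z in(('red',w&(R-np.maximum(G,B)>25),.038),('green',w&(G-np.maximum(R,B)>25),.031)):
        yy,xx=np.nonzero(m); 
        if len(xx)==0: print(n,nm,0); continue
        P=np.array([onz(f,i,j,z)[:2] for i,j in zip(xx,yy)])-[.5647,-.0083]
        c,si=np.cos(.061),np.sin(.061); Y=P@np.array([-si,c])*1000; X=P@np.array([c,si])*1000
        k=(X<-25); print(n,nm,len(Y),'pumpY mean',Y.mean().round(1),'min/max',Y.min().round(1),Y.max().round(1),'near rail',Y[k].mean().round(1) if k.any() else None,'X',X.min().round(1),X.max().round(1))
E
python3 see.py z5.png
```

```text
17.05 [ 0.5690068  -0.07970832  0.06338691] [-3.14023908e+00 -2.77284694e-04  1.63084808e+00] [0.12135344 0.08600792 1.29883632] 0.05123584112705764
top red 0
top green 0
side red 4 pumpY mean -81.1 min/max -86.2 -76.1 near rail -80.1 X -31.4 -24.0
side green 23 pumpY mean -130.3 min/max -146.4 -106.1 near rail -130.3 X -62.5 -28.9
```

View pics/z5.png

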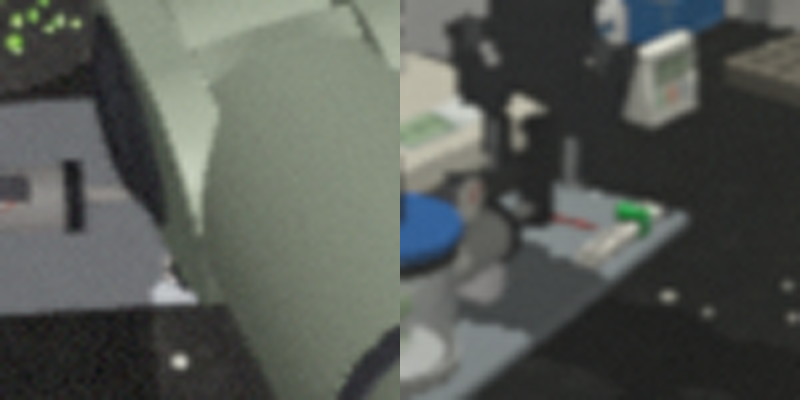

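The side view shows the fingers on both sides of the grip, with the red pointer at crop (575,222) and the green marker at (633,215). I'll shift 4 mm along the pump's -y, to centre the pads, and close.

drive_tool --rows '[-2, 0, 0, 0, -4, 0, 0, 0, -4, 0, 0, 0, -4, 0, 0, 0, -4, 0, 0, 0, -4, 0, 0, 0, -4, 0, 0, 0, -4, 0, 0, 0, -4, 0, 0, 0, -4, 0, 0, 0]'

```text
clock: 18.4
position: [0.5697, -0.0838, 0.0643]
tool_rot: [3.142, -0.0, 1.631]
force: [-0.5, 0.7, -0.2]
grip_width: 0.0512
```

drive_tool --rows '[0, 0, 0, 0, 0, 0, 0, 0, 0, 0, 0, 0, 0, 0, 0, 0, 0, 0, 0, 0, 0, 0, 0, 0, 0, 0, 0, 0, 0, 0, 0, 0, 0, 0, 0, 0, 0, 0, 0, 0]' --jaw 0 --squeeze 80

```text
clock: 19.65
position: [0.5711, -0.0837, 0.0648]
tool_rot: [3.139, -0.0, 1.631]
force: [5.3, 0.4, 1.1]
grip_width: 0.0237
```

drive_tool --rows '[-4, 1, 0, 0, -10, 1, 0, 0, -17, 1, 0, 0, -24, 1, 0, 0, -31, 1, 0, 0, -38, 1, 0, 0, -44, 1, 0, 0, -48, 1, 0, 0, -50, 1, 0, 0, -50, 1, 0, 0]'

```text
clock: 20.9
position: [0.574, -0.1324, 0.0648]
tool_rot: [3.141, -0.001, 1.632]
force: [-1.8, 8.7, 8.8]
grip_width: 0.0241
```

```bash
python3 see.py z6.png
```

```text
20.9 [ 0.57399846 -0.13238549  0.06476641] [ 3.14100028e+00 -1.29732363e-03  1.63159097e+00] [-1.77063442  8.67528017  8.79280319] 0.0240734354654785
top red 12 pumpY mean -123.0 min/max -125.4 -121.1 near rail -122.9 X -43.3 -17.6
top green 17 pumpY mean -128.2 min/max -133.6 -123.8 near rail -128.2 X -59.1 -42.9
side red 7 pumpY mean -131.6 min/max -134.5 -127.9 near rail -131.9 X -31.7 -8.2
side green 20 pumpY mean -129.3 min/max -146.4 -106.1 near rail -129.3 X -62.5 -33.2
```

View pics/z6.png

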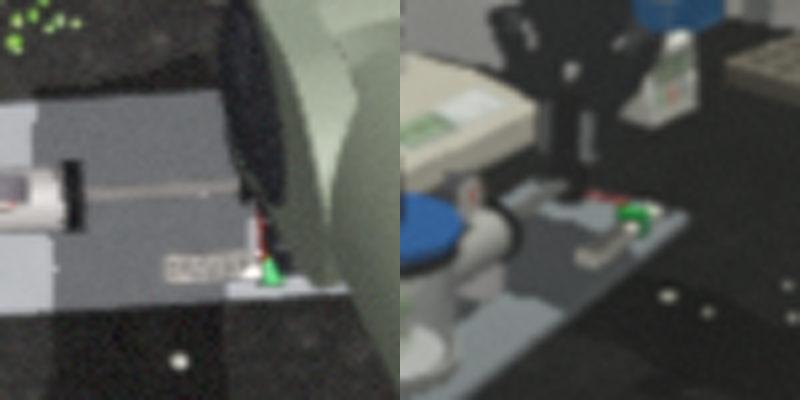

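Run:
```python
from h import *
t=grab('top'); s=grab('side')
def py(f,u,v,z):
    P=onz(f,u,v,z)[:2]-[.5647,-.0083]; return (P@np.array([np.cos(.061),np.sin(.061)])*1000).round(1),(P@np.array([-np.sin(.061),np.cos(.061)])*1000).round(1)
im0=cv2.imread('pics/top0.png').astype(int); im1=t['pixels'][:,:,::-1].astype(int)
for nm,im in(('home',im0),('now',im1)):
  for r in range(203,214):
    red=np.clip(im[r,335:372,2]-im[r,335:372,:2].max(1),0,None); g=np.clip(im[r,355:378,1]-np.maximum(im[r,355:378,0],im[r,355:378,2]),0,None)
    q=[]
    if red.max()>25: u=335+(red*np.arange(37)).sum()/red.sum(); q+=['red',round(u,2),py(t,u,r,.038)]
    if g.max()>25:
        i=np.arange(23); u=355+(g*i).sum()/g.sum(); q+=['green',round(u,2),py(t,u,r,.031),g[4:18].tolist()]
    print(nm,r,*q)
S=cv2.imread('pics/side0.png')
for r in range(199,210): print(r,S[r,357:370,1].tolist(), S[r,357:370,2].tolist())
for P in [(-45,-128),(-45,-130),(-45,-132)]:
    w=np.array([.5647,-.0083])+np.array([np.cos(.061),np.sin(.061)])*P[0]/1e3+np.array([-np.sin(.061),np.cos(.061)])*P[1]/1e3
    print(P,proj(s,[*w,.031]),proj(t,[*w,.031]))
```

```text
home 203 red 348.13 (np.float64(-24.1), np.float64(-74.7))
home 204 red 348.15 (np.float64(-27.3), np.float64(-74.6))
home 205 red 348.16 (np.float64(-30.4), np.float64(-74.3))
home 206 red 349.14 (np.float64(-33.8), np.float64(-77.2)) green 365.68 (np.float64(-36.6), np.float64(-130.7)) [0, 0, 0, 0, 4, 41, 65, 65, 53, 14, 0, 0, 0, 0]
home 207 red 351.26 (np.float64(-37.4), np.float64(-83.7)) green 365.73 (np.float64(-39.9), np.float64(-130.6)) [0, 0, 0, 0, 0, 42, 72, 73, 54, 16, 0, 0, 0, 0]
home 208 red 351.59 (np.float64(-40.7), np.float64(-84.4)) green 365.76 (np.float64(-43.1), np.float64(-130.5)) [0, 0, 0, 0, 0, 44, 70, 71, 53, 21, 0, 0, 0, 0]
home 209 red 351.33 (np.float64(-43.8), np.float64(-83.4)) green 365.78 (np.float64(-46.3), np.float64(-130.2)) [0, 0, 0, 0, 0, 42, 70, 71, 54, 21, 0, 0, 0, 0]
home 210 green 365.81 (np.float64(-49.5), np.float64(-130.1)) [0, 0, 0, 0, 0, 41, 71, 70, 53, 25, 0, 0, 0, 0]
home 211 green 365.91 (np.float64(-52.7), np.float64(-130.2)) [0, 0, 0, 0, 0, 40, 70, 68, 58, 33, 1, 0, 0, 0]
home 212 green 365.79 (np.float64(-55.8), np.float64(-129.5)) [
[... 2017 characters left out ...]
 120, 108, 101, 111, 117, 116, 117] [125, 124, 122, 106, 92, 91, 100, 76, 49, 68, 102, 113, 112]
207 [125, 134, 134, 146, 156, 165, 175, 140, 103, 103, 118, 125, 127] [129, 130, 132, 145, 155, 165, 174, 128, 68, 67, 105, 118, 121]
208 [136, 144, 144, 159, 169, 174, 158, 123, 97, 102, 121, 127, 119] [136, 143, 144, 160, 171, 176, 158, 111, 64, 74, 109, 121, 114]
209 [145, 150, 163, 164, 158, 144, 125, 106, 102, 114, 122, 116, 101] [144, 151, 164, 165, 159, 146, 124, 94, 83, 101, 114, 110, 96]
(-45, -128) [363.38556072 204.99263193] [365.04118838 208.65578013]
(-45, -130) [363.62402596 204.81435014] [365.66481613 208.61472118]
(-45, -132) [363.86197522 204.6364541 ] [366.28840308 208.57366492]
```

drive_tool --rows '[-1, 0, 0, 0, -2, 0, 0, 0, -3, 0, 0, 0, -4, 0, 0, 0, -5, 0, 0, 0, -6, 0, 0, 0, -7, 0, 0, 0, -7, 0, 0, 0, -7, 0, 0, 0, -7, 0, 0, 0]'

```text
clock: 22.35
position: [0.5744, -0.1391, 0.0648]
tool_rot: [3.141, -0.001, 1.632]
force: [-2.8, 8.4, 10.0]
grip_width: 0.0238
```

```bash
python3 see.py z7.png; python3 lid.py z8.png | tail -2
python3 - <<'E'
import cv2,numpy as np
a=cv2.imread('pics/z7.png'); b=cv2.imread('pics/z8.png'); cv2.imwrite('pics/z9.png',cv2.resize(np.vstack([a,b]),(660,594)))
E
```

```text
22.35 [ 0.57438346 -0.13912103  0.06475211] [ 3.14112341e+00 -1.40167111e-03  1.63189936e+00] [-2.78572901  8.43415015 10.03286941] 0.023784030856279215
top red 11 pumpY mean -129.6 min/max -131.7 -127.0 near rail -129.5 X -43.7 -21.2
top green 24 pumpY mean -130.8 min/max -137.6 -123.8 near rail -130.8 X -59.1 -43.3
side red 7 pumpY mean -139.7 min/max -143.3 -134.5 near rail -142.7 X -27.3 -6.8
side green 24 pumpY mean -129.3 min/max -146.4 -106.1 near rail -129.3 X -62.5 -28.9
side 288 zt 0.10848217742728151 slope [ 0.011 -0.013] z@tcp 0.10854267959532934 circ ((556.1954345703125, 123.31307983398438), 54.68377685546875)
top 798 zt 0.10656558935693203 slope [-0.004  0.004] z@tcp 0.10660927552207801 circ ((556.0310668945312, 115.64186096191406), 50.23386764526367)
```

View pics/z9.png

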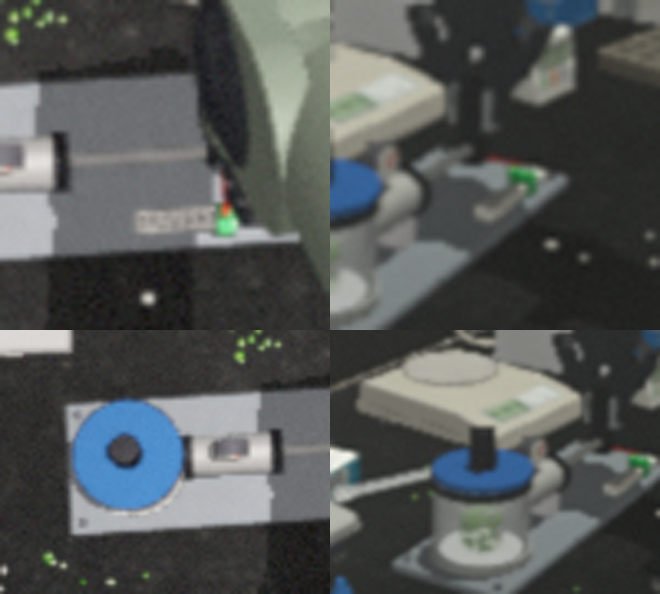

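In the final view the pointer runs onto the green marker at (227,212), and the lid is still flat on the chamber. Handing in while holding.

```bash
python3 -c "
from h import *
print(bot.job_done()); o=bot.observe(); print(o['clock'],o['position'],o['force'])"
```

```text
the job is handed in; nothing more can be done
None
the job is handed in; nothing more can be done
```

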